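# Weigh a damper on the hanging scale and log it

## Robot

A 6-joint arm with a two-finger parallel gripper is mounted at the origin on the work surface. World frame = base frame: x ahead of the robot, y to its left, z up, the work surface at z = 0. Lengths are in mm, angles in rad, forces in N, time in s.
With the tool pointing down it reaches from about 300 to 775 mm from the base axis. Payload 14.6 kg.
Tool frame: the origin (TCP) lies at the very end of the fingers, on their centre line; the grasp point (between the pads) lies r.grip_depth behind it (r.grip_depth is the distance from the TCP to the grasp point, in mm); z points along the fingers, y is the direction in which the jaws open and shut (so a half turn about z gives the same grasp; the last joint's range is limited). The gripper opens to 94 mm and grips with 3 to 60 N. Pads are 16 mm wide; open, the fingers measure 119 mm over their backs; the gripper's body (75 mm by 177 mm) begins 78 mm behind the grasp point.
Start: joints at [-0.067, 0.3, 1.521, -0, 1.321, -0.067], TCP at [549.99, -0.002, 205.446] pointing down, gripper open.
Joint ranges: [-3.03, 3.03], [-0.79, 2.21], [0.23, 2.52], [-1.04, 4.18], [0, 3.07], [-2.55, 2.55]. Speed limits (rad/s): [2.22, 2.22, 2.57, 3.14, 3.14, 3.14].

## Interface

Orientations are given as a rotation vector (axis times angle).
In Python, from cell import r gives the robot as it stands.
- The arm moves only by the shell command python3 -m inch 'ROWS' [FORCE]. ROWS is JSON, a list that holds one entry, the list of rows, each a list of 7 numbers: the turn, a rotation vector about the world's x, y, z in units of 8 degrees (1.0 is 8 degrees), then the shift along the world's x, y, z in units of 30 mm (1.0 is 30 mm), then the closure, from -1 (fully open) to 1 (shut). In form: [[[rx, ry, rz, dx, dy, dz, grip], ...]]. A call has 1 to 8 rows; each row is the pose to reach, as a shift and turn from the pose commanded when the call began; what a row does not reach only later rows make up. A row lasts 1/10 s, in which the tool goes at most 50 mm and 8.59 degrees, less where a joint would pass 70% of its speed; a pose out of reach is approached as far as the arm can. A call with a gripper value outside its range is refused whole. The fingers move at their own pace and stop on an object; FORCE is the grip in N (left out, the last holds). Time passes only in rows, so rows that repeat a pose let the fingers close. It gives the time, the measured TCP pose, the force and the opening at its end, in the units of the state.
- r.get_obs(): the state, without advancing time (a new reading comes with each control period).
- r.snapshot(name): name is "scene" or "side" or "wrist"; returns the picture (384x512x3 uint8, red, green, blue); there is no depth.
- r.camera_model(name): a dict with "fx", "fy", "cx", "cy" (pixels), "k1" (the pictures are not rectified: a ray, as slopes to the right and down, at radius r is drawn at 1 + k1 r^2 times it, then the intrinsics apply), "extrinsics" (4x4, takes a point from world to camera coordinates). Camera axes: x right, y up, looking along -z (the intrinsics and any distortion apply to the point x, -y, -z); pixel columns grow to the right and rows downward; lengths in mm; the calibration is good to about 2 mm. A picture is of the moment at which its call begins: read the wrist's pose just before it. camera_model takes no time and is no camera call; for the wrist camera it gives the pose at the moment of the call.
- r.sign_off(): hands the job in, once; it reports no verdict.
The state is a dict: "t": time; "qpos": joint angles; "joint_vel": joint speeds; "joint_efforts": joint torques, N m; "tool_pos": TCP position; "tool_rot": TCP orientation; "wrist_force": force on the tool from outside, world axes, zero at the start; "wrist_torque": the same for the moment, N m; "gripper_width": finger opening in mm.
Only numpy, scipy, OpenCV 4.12 (cv2) and the standard library are available. Lean on these libraries where they do the work, as an engineer would, in place of code of your own. Each camera call takes 0.05 s, during which the arm holds its last target.

## Task

Weigh the red damper to check its oil fill: lift it out of the wooden rack and hang it by its eye on the hook of the hanging scale, easing its weight onto the sprung hook slowly until the hook carries all of it, so that the hook neither drops nor springs back when you let go. When it hangs free and the scale has come to rest, press the green log key and let it come up again, leaving the damper hanging there. Do not knock the hook or disturb the other things on the bench.

Things in the scene. Friction and masses are not known exactly. Their poses are not given: they have to be found in the camera images.
- damper_red: Red hydraulic damper to weigh, upright, under 0.75 kg (weight not known beforehand), centre of mass about 60 mm above its origin. Origin: on its axis, underside of the dark gland nut, which rests on the rack; z up. Upward: nut 32 mm dia. to 12 mm, red tube 38 mm dia. from 12 to 125 mm (grip here), neck 22 mm dia., eye. Below: steel rod end 12 mm dia., 42 mm long, in one of the rack's holes.
- damper_red_eye (a point): Centre of the red damper's aluminium eye, on its axis 155 mm above its origin; axes as the damper's. The eye is a ring of 32 mm outside and 22 mm bore diameter, 10 mm wide, its bore running along this x axis, which starts within about 0.4 rad of the world's x.
- damper_black: A damper of the same shape in black, loose in the rack's other hole; leave it there.
- rack: Wooden rack block, fixed, 90 mm (x) by 210 mm (y) by 50 mm high, origin at the centre of its underside; through holes of 18 mm diameter at y = -65 mm and +65 mm.
- scale_stand: Stand of the hanging scale, fixed. Origin on the bench straight below the hook. Base plate 12 mm thick, x -55 to 195, y -120 to 60 mm; 26 mm column at x 140, y -70 mm; from its overhead arm a blue dial scale (124 mm dia., 44 mm thick) hangs over the hook, lowest part at height 395 mm. The -x side is open: come from there, gripper leaning back 35 to 45 degrees, to stay clear of hook and dial.
- hook_seat (a point): Lowest point of the hook, on top of its wire, where the eye comes to hang (eye centre 4 to 11 mm lower); moves with the hook; 310 mm high when empty; axes as the stand's. The hook is 6 mm wire in this x-z plane: shank on the vertical through the seat from 48 mm above it upward, bent back to x +19 mm, down to the seat, then forward and up at about 35 degrees to an open tip at -x.
- hook_tip (a point): Open tip of the hook, on top of its wire (wire axis 3 mm lower), 29 mm to -x of the seat and 17.5 mm above it, with a red end 8 mm across. The eye goes on over it from -x.
- scale_hook (a joint): How far the sprung hook has dipped, in m: 0 empty, 0.085 at its stop. It dips 10 mm per newton of load (spring 100 N/m, lightly damped: it bobs for about 1 to 2 s if upset); the red dial needle turns with it. A delicate scale: keep the hook slower than 0.05 m/s up and down.
- log_key (a joint): Travel of the green log key in m: 0 up, 0.006 fully down, spring return; fully down takes about 5 N.
- log_key_top (a point): Centre of the top of the green log key, 32 mm diameter, on a yellow push-button box 75 mm square and 45 mm high; about 67 mm above the bench; pressed straight down.
- hex_key: L-shaped hex key of 8 mm bar, 90 by 28 mm, lying on the bench; origin on the bench in the middle of the long leg, x along it. Leave it.
- marker: White and blue marker pen, 125 mm long, 15 mm thick, lying on the bench; origin underneath its middle. Leave it.
Things that resemble listed ones, but are neither listed nor needed, are in the scene too. Several things have the shape of the damper_red; the one meant has the colours described above.

How it is judged:
By the outcome, as a careful person would: the job done as asked, in the order asked, and still so for the second after the job is handed in, with the robot touching nothing.
It also fails if it takes over 72 s, if anything falls off the work surface, if the arm or the gripper's body presses on something with over 40 N, if the wrist force passes 120 N, or if a joint passes its speed limit or range.

## Working session

There is one attempt and no reset: what is moved stays moved. The work goes in short steps, Python scripts to look and compute and a shell command to move; the robot and the scene stay as the last step left them, time stands still between calls to the robot, and variables do not carry over. Pictures are saved under pics/ and viewed, and the job is handed in when it is done.

```bash
ls; mkdir -p pics; cat > h.py <<'E'
import numpy as np, cv2
from cell import r
def snap(n,f):
    im=r.snapshot(n); cv2.imwrite('pics/'+f,im[:,:,::-1]); return im
E
python3 - <<'E'
from h import *
o=r.get_obs(); print({k:np.round(v,3) for k,v in o.items()}, r.grip_depth)
for n in ['scene','side','wrist']:
    m=r.camera_model(n); snap(n,f'{n}0.png'); print(n,{k:np.round(v,3).tolist() for k,v in m.items()})
E
```

```text
pics
{'t': np.float64(0.0), 'qpos': array([-0.067,  0.3  ,  1.522,  0.   ,  1.321, -0.067]), 'joint_vel': array([ 0.   ,  0.001, -0.002, -0.   , -0.   , -0.001]), 'joint_efforts': array([-2.0000e-03, -5.3181e+01, -3.5274e+01,  7.1000e-02,  2.4000e-02,
       -0.0000e+00]), 'tool_pos': array([ 5.49729e+02, -1.00000e-03,  2.04890e+02]), 'tool_rot': array([-2.221e+00, -2.221e+00,  1.000e-03]), 'wrist_force': array([-0.367, -0.503, -0.076]), 'wrist_torque': array([ 0.008,  0.04 , -0.054]), 'gripper_width': np.float64(94.03)} 18.8
scene {'fx': 430.589, 'fy': 430.589, 'cx': 252.693, 'cy': 189.885, 'k1': -0.091, 'extrinsics': [[0.999, 0.027, 0.024, -562.395], [-0.035, 0.604, 0.797, -130.933], [0.007, -0.797, 0.604, -1521.69], [0.0, 0.0, 0.0, 1.0]]}
side {'fx': 375.145, 'fy': 375.145, 'cx': 255.032, 'cy': 191.364, 'k1': -0.071, 'extrinsics': [[-0.963, -0.27, -0.021, 557.664], [0.13, -0.528, 0.839, -260.269], [-0.237, 0.805, 0.543, -1081.663], [0.0, 0.0, 0.0, 1.0]]}
wrist {'fx': 337.793, 'fy': 337.793, 'cx': 256.891, 'cy': 190.652, 'k1': -0.061, 'extrinsics': [[1.0, 0.001, -0.0, -550.45], [-0.001, 0.971, -0.239, 26.054], [0.0, 0.239, 0.971, -389.042], [0.0, 0.0, 0.0, 1.0]]}
```

View pics/scene0.png

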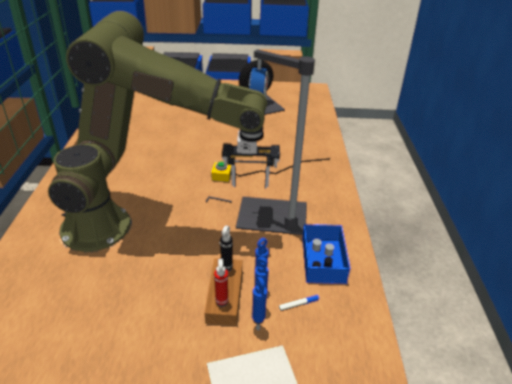

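View pics/side0.png

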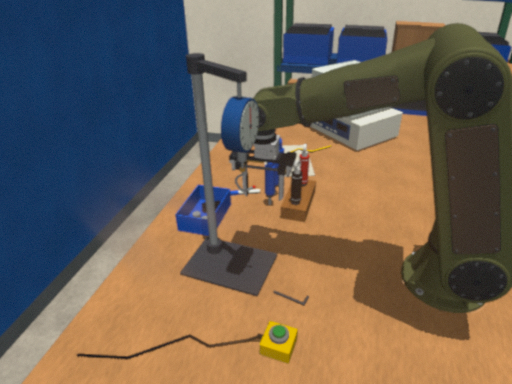

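View pics/wrist0.png

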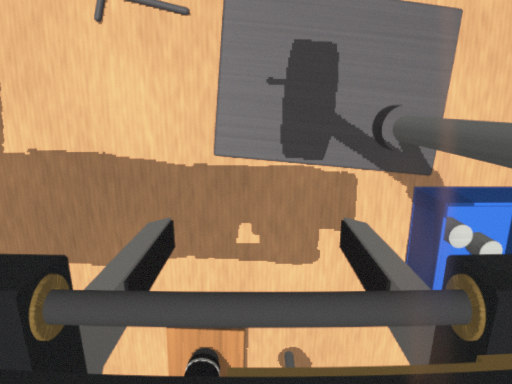

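```bash
cat >> h.py <<'E'
from scipy.optimize import least_squares
def proj(n,P,m=None):
    m=m or r.camera_model(n); E=np.array(m['extrinsics']); P=np.atleast_2d(P)
    c=P@E[:3,:3].T+E[:3,3]; x=c[:,0]/-c[:,2]; y=-c[:,1]/-c[:,2]; k=1+m['k1']*(x*x+y*y)
    return np.c_[m['fx']*x*k+m['cx'], m['fy']*y*k+m['cy']]
def tri(obs,z=None,x0=(600,0,100)):
    # obs list of (cam or model, (u,v))
    ms=[(r.camera_model(n) if isinstance(n,str) else n,uv) for n,uv in obs]
    def f(p):
        p=np.r_[p,z] if z is not None else p
        return np.concatenate([proj(None,p,m)[0]-uv for m,uv in ms])
    s=least_squares(f,x0[:2] if z is not None else x0); return np.round(s.x,1),np.round(s.fun,1)
def crop(f,box,k,out):
    im=cv2.imread('pics/'+f); a,b,c,d=box
    cv2.imwrite('pics/'+out,cv2.resize(im[b:d,a:c],None,fx=k,fy=k,interpolation=cv2.INTER_CUBIC))
E
python3 - <<'E'
from h import *
crop('scene0.png',(190,215,290,335),5,'c1.png')
crop('side0.png',(210,80,330,230),4,'c2.png')
crop('scene0.png',(190,40,340,240),3.9,'c3.png' ) if 0 else crop('scene0.png',(200,45,340,240),3,'c3.png')
E
```

```text
(no output)
```

View pics/c1.png

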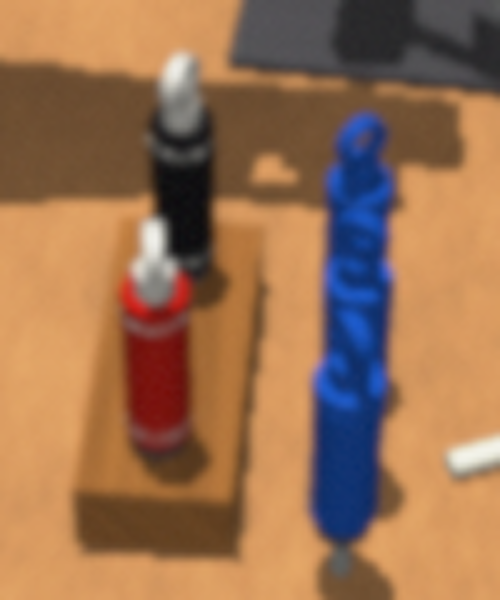

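View pics/c2.png

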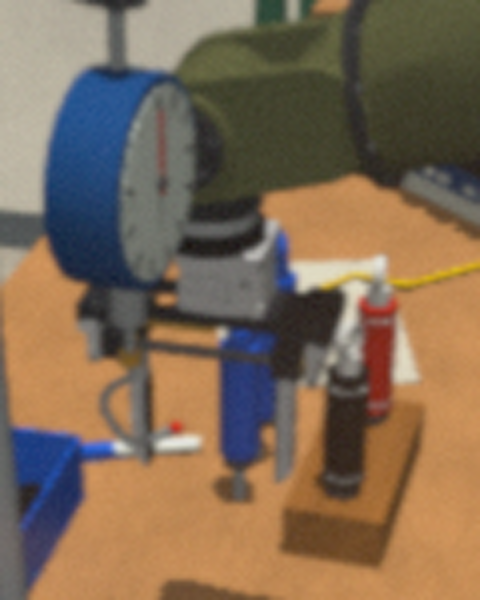

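View pics/c3.png

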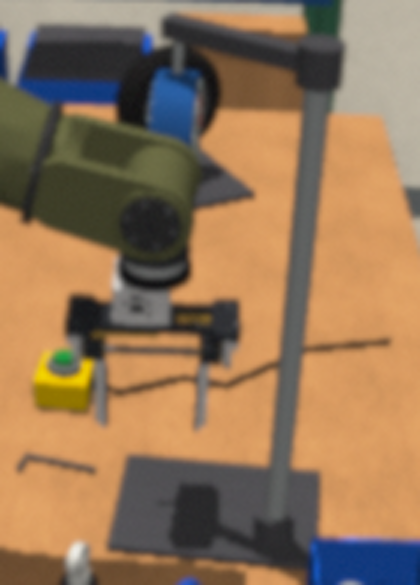

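```bash
python3 - <<'E'
from h import *
w=r.camera_model('wrist')
def fit(pts,obs,x0,zoff=0):
    def f(p):
        c,s=np.cos(p[2]),np.sin(p[2]); R=np.array([[c,-s,0],[s,c,0],[0,0,1]])
        W=np.array(pts)@R.T+[p[0],p[1],zoff]
        return np.concatenate([proj(n,W[i])[0]-uv for i,n,uv in obs])
    s=least_squares(f,x0); return np.round(s.x,3),np.round(s.fun,1)
pts=[[-55,60,12],[195,60,12],[195,-120,12],[-55,-120,12],[0,0,310],[-29,0,324.5]]
print('stand',fit(pts,[(0,'scene',(243.3,197.3)),(1,'scene',(307.3,201.7)),(3,'scene',(236,227.3)),(1,'wrist',(462,8)),(2,'wrist',(432,173)),(3,'wrist',(215,155)),(5,'side',(254,186.5))],(600,50,0)))
rp=[[-45,105,50],[45,105,50],[45,-105,50],[-45,-105,50]]
# side: far/near corners from c2: (290,508)near-left,(380,530)?
print('rack',fit(rp,[(3,'scene',(205.6,313.4)),(2,'scene',(238,315)),(1,'scene',(243,260)),(1,'side',(282,206)),(2,'side',(316,182))],(500,-250,0)))
print('red eye top',tri([('scene',(220.6,259.4)),('side',(305,145))]))
print('red nut bottom',tri([('scene',(221.4,306)),('side',(304.5,184.5))]))
print('key',tri([('scene',(222,165)),('side',(279,330.5))]))
print('blue bottom z0',tri([('scene',(258,328))],z=0), tri([('side',(269.5,204))],z=0))
print('blue top', tri([('scene',(262,238))],z=300))
E
```

```text
stand (array([ 5.66663e+02,  1.30803e+02, -8.30000e-02]), array([-1. , -1.8, -0.3, -0.6, -0.3, -0.8,  1.9, -1.9,  0.7,  1.9, -2. ,
        1.2, -0. ,  0.1]))
rack (array([ 4.78701e+02, -2.83711e+02, -9.80000e-02]), array([ -6.4,  -1.6,  -6.8,   0.7,  -0.8,   0.6,  -0.9,   0. , -18.7,
        -4.6]))
red eye top (array([ 483.4, -342.8,  219.4]), array([-0.1,  0. , -0.1, -0. ]))
red nut bottom (array([ 481.3, -356.3,   43.6]), array([-0.6,  0. , -0.8, -0.1]))
key (array([426.2, 332.1,  58.4]), array([-0.3,  0. , -0.2, -0. ]))
blue bottom z0 (array([ 588.5, -394.3]), array([ 0., -0.])) (array([ 593.7, -255.7]), array([-0.,  0.]))
blue top (array([ 588. , -341.8]), array([0., 0.]))
```

```bash
python3 -m inch '[[[0,0,-1,-0.6,-0.2,0.6,-1],[0,0,-2,-1.2,-0.6,1.2,-1],[0,0,-3,-1.8,-1.2,1.8,-1],[0,0,-4,-2.5,-2,2.4,-1],[0,0,-5,-3.2,-2.8,3,-1],[0,0,-6,-4,-3.6,3.3,-1],[0,0,-7,-5,-4.4,3.3,-1],[0,0,-8,-5.5,-5.2,3.3,-1]]]'
python3 -m inch '[[[0,0,-1,0,-1,0,-1],[0,0,-2,0,-2,0,-1],[0,0,-3,0,-3,0,-1],[0,0,-3.25,0,-4,0,-1],[0,0,-3.25,0,-5,0,-1],[0,0,-3.25,0,-6,0,-1]]]'
python3 -m inch '[[[0,-1,0,0,0,0,-1],[0,-2,0,0,0,0,-1],[0,-3,0,0,0,-0.6,-1],[0,-4,0,0,0,-1.2,-1],[0,-5,0,0,0,-1.8,-1],[0,-5.25,0,0,0,-2.4,-1],[0,-5.25,0,0,0,-3,-1],[0,-5.25,0,0,0,-3,-1]]]'
python3 - <<'E'
from h import *
o=r.get_obs(); print(o['t'],o['qpos'].round(2),o['tool_pos'].round(1),o['tool_rot'].round(3),o['wrist_force'].round(2))
import pickle
ms={}
for n in ['scene','side','wrist']:
    ms[n]=r.camera_model(n); snap(n,f'{n}1.png')
pickle.dump(ms,open('m1.pkl','wb'))
crop('scene1.png',(190,50,340,330),2.1,'c4.png')
crop('side1.png',(200,110,340,260),4,'c5.png')
E
```

```text
t: 0.95
tool_pos: [383.4, -156.6, 304.8]
tool_rot: [3.063, 0.698, 0.001]
wrist_force: [0.1, -0.4, -1.2]
gripper_width: 93.7
t: 1.55
tool_pos: [384.7, -337.2, 304.2]
tool_rot: [-3.141, 0.0, 0.0]
wrist_force: [-1.5, 0.3, 0.7]
gripper_width: 93.9
t: 2.35
tool_pos: [384.3, -335.4, 212.3]
tool_rot: [-2.931, 0.003, -1.122]
wrist_force: [-0.7, -0.3, 1.0]
gripper_width: 94.3
2.35 [-1.12  0.01  2.01  0.84  0.95  0.01] [ 384.3 -335.4  212.3] [-2.931  0.003 -1.122] [-0.68 -0.31  1.03]
```

View pics/wrist1.png

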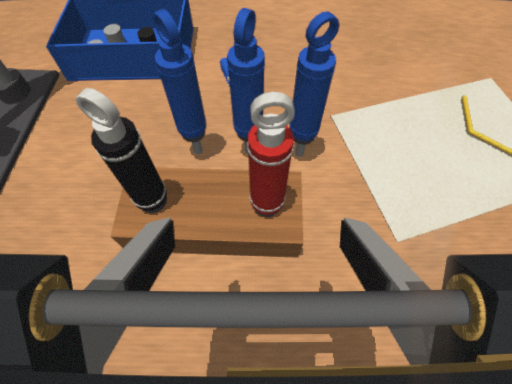

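View pics/c4.png

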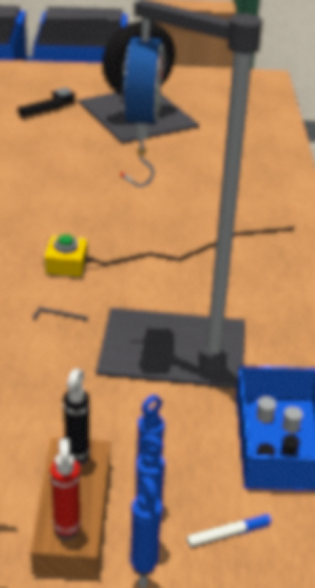

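View pics/c5.png

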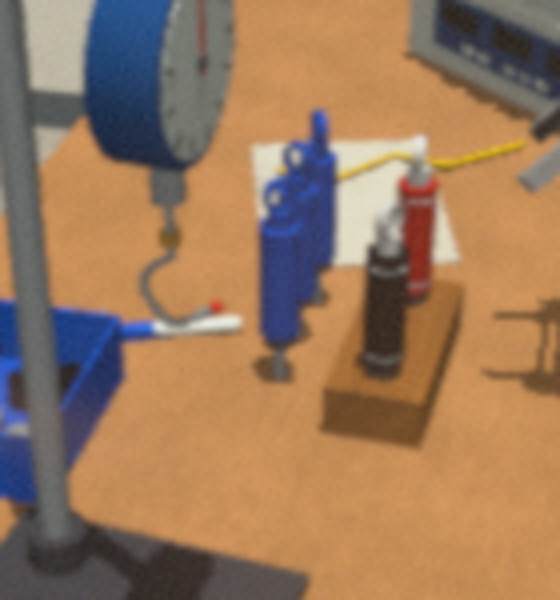

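```bash
python3 - <<'E'
from h import *
crop('wrist1.png',(225,80,315,225),4,'c6.png')
crop('scene1.png',(230,60,290,150),6,'c7.png')
crop('side1.png',(220,145,280,205),9,'c8.png')
E
```

```text
(no output)
```

View pics/c6.png

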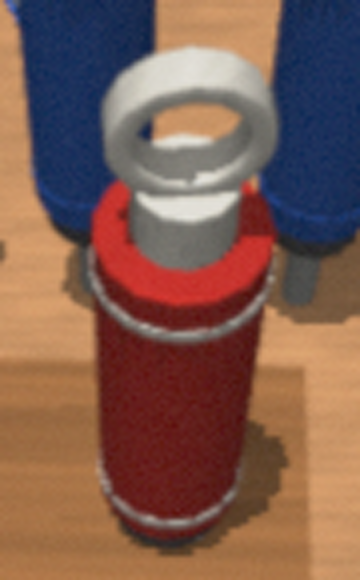

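View pics/c7.png

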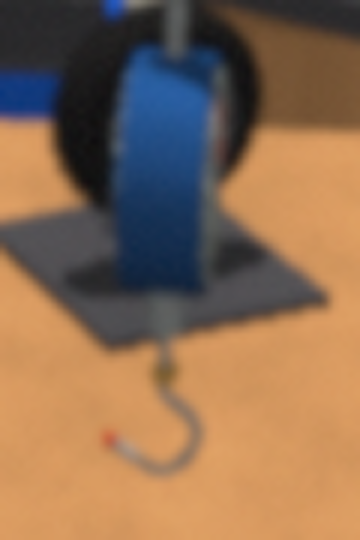

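View pics/c8.png

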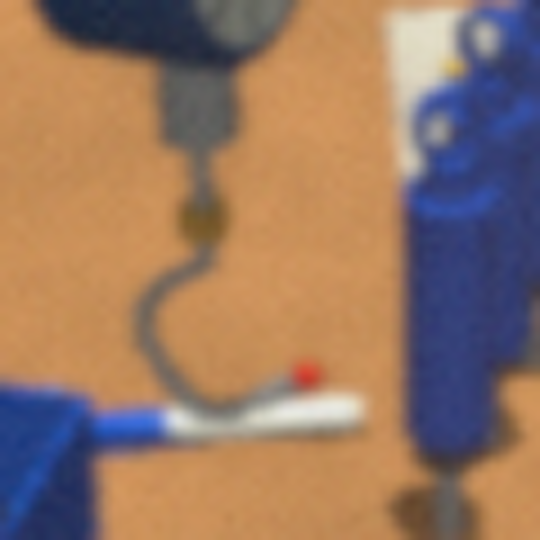

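```bash
cat > ov.py <<'E'
from h import *
import pickle
M=pickle.load(open('m1.pkl','rb'))
t=np.linspace(0,2*np.pi,60)
def ring(x,y,z,rad): return np.c_[x+rad*np.cos(t),y+rad*np.sin(t),0*t+z]
def eye(x,y,z,a,rad,o):
    c,s=np.cos(a),np.sin(a); l=rad*np.cos(t)
    return np.c_[x+o*c-l*s,y+o*s+l*c,z+rad*np.sin(t)]
def draw(f,cam,x,y,a,box,k,out,z0=50):
    im=cv2.imread('pics/'+f); b=box; im=cv2.resize(im[b[1]:b[3],b[0]:b[2]],None,fx=k,fy=k,interpolation=cv2.INTER_CUBIC)
    L=[ring(x,y,z0+175-50,19),ring(x,y,z0+12,19),ring(x,y,z0,16)]+[eye(x,y,z0+155,a,rr,o) for rr in(16,11) for o in(-5,5)]
    for P in L:
        q=(proj(None,P,M[cam])-[b[0],b[1]]+.5)*k
        cv2.polylines(im,[q.astype(np.int32)],True,(0,255,0),1)
    cv2.imwrite('pics/'+out,im)
E
python3 - <<'E'
from ov import *
# fit x,y from outline extremes
def f(p):
    x,y=p; a=proj(None,ring(x,y,175,19),M['wrist']); b=proj(None,ring(x,y,62,19),M['wrist']);n=proj(None,ring(x,y,50,16),M['wrist'])
    return [a[:,0].min()-247.7,a[:,0].max()-294,b[:,0].min()-249.8,b[:,0].max()-285.7,n[:,1].max()-215.8,a[:,1].max()-155.5]
s=least_squares(f,(482,-350),diff_step=1e-4); print(s.x,s.fun.round(1))
x,y=s.x
for i,a in enumerate((-.3,-.15,0,.15,.3)):
    draw('wrist1.png','wrist',x,y,a,(240,85,300,150),5,f'e{i}.png')
cv2.imwrite('pics/e.png',cv2.resize(np.hstack([cv2.imread(f'pics/e{i}.png') for i in range(5)]),None,fx=.53,fy=.53,interpolation=cv2.INTER_AREA)) if 0 else cv2.imwrite('pics/e.png',np.vstack([np.hstack([cv2.imread(f'pics/e{i}.png')[:300,:260] for i in (0,1,2)]),np.hstack([cv2.imread(f'pics/e{i}.png')[:300,:260] for i in (3,4,4)])]))
# hook
S=('scene',(230+108/6,60+438/6)),('side',(220+307/9,145+376/9))
print('tip wire',tri(S))
print('seatlow',tri([('scene',(230+162/6,60+471/6)),('side',(220+222/9,145+412/9))]))
print('bead',tri([('scene',(230+165/6,60+372/6)),('side',(220+203/9,145+220/9))]))
print('key',tri([('scene',(190+66/2.1,50+241/2.1)),('side',(279,330.5))]))
E
```

```text
[ 485.17480114 -348.54861451] [-0.1  0.7  0.3 -1.1  0.7 -0.5]
tip wire (array([536.7, 133.7, 324.4]), array([ 0.3, -0.1,  0.2,  0. ]))
seatlow (array([564.6, 129.5, 306.1]), array([-0.5,  0.1, -0.4, -0.1]))
bead (array([566.2, 130.8, 368. ]), array([ 0., -0.,  0.,  0.]))
key (array([425.5, 332.7,  59.3]), array([ 0.1, -0. ,  0. ,  0. ]))
```

View pics/e.png

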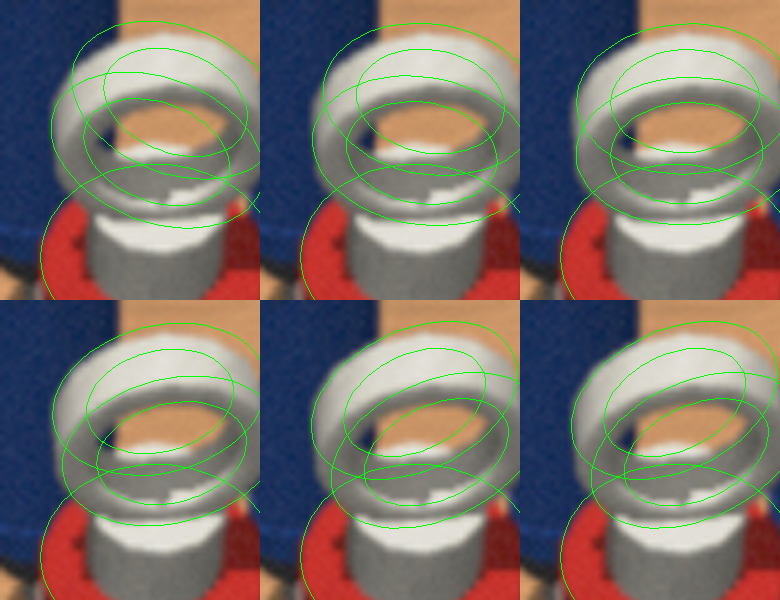

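```bash
python3 - <<'E'
from ov import *
for i,a in enumerate((0,.06,.12,.18)):
    draw('wrist1.png','wrist',484,-347.5,a,(244,88,300,142),7,f'g{i}.png',49)
I=[cv2.imread(f'pics/g{i}.png') for i in range(4)]
cv2.imwrite('pics/g.png',np.vstack([np.hstack(I[:2]),np.hstack(I[2:])]))
E
```

```text
(no output)
```

View pics/g.png

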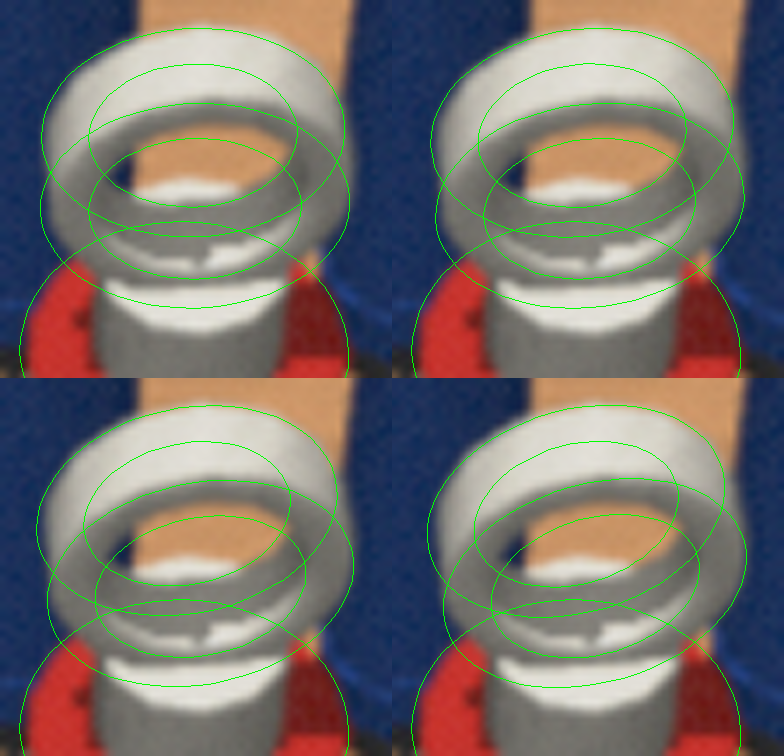

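```bash
cat >> h.py <<'E'
def favg(n,cam='wrist'):
    F=[];T=[]
    for i in range(n):
        r.snapshot(cam); o=r.get_obs(); F.append(o['wrist_force']);T.append(o['wrist_torque'])
    F=np.array(F); print('t',o['t'],'F',F.mean(0).round(2),'sd',F.std(0).round(2),'T',np.mean(T,0).round(3),'tcp',o['tool_pos'].round(1),o['tool_rot'].round(3),'w',round(o['gripper_width'],1),'q',o['qpos'].round(2))
    return F
E
python3 -m inch '[[[0,0,0,0,-0.38,0,-1],[0,0,0,0.75,-0.38,-0.85,-1],[0,0,0,1.5,-0.38,-1.7,-1],[0,0,0,2.25,-0.38,-2.5,-1],[0,0,0,3,-0.38,-3.4,-1],[0,0,0,3.4,-0.38,-3.9,-1],[0,0,0,3.75,-0.38,-4.35,-1],[0,0,0,3.75,-0.38,-4.35,-1]]]' 
python3 - <<'E'
from h import *
F=favg(16); snap('wrist','w2.png')
E
```

```text
t: 3.3
tool_pos: [498.3, -347.3, 82.7]
tool_rot: [-2.932, -0.001, -1.124]
wrist_force: [-0.6, -0.4, -0.3]
gripper_width: 93.9
t 4.1 F [-0.14  0.04  0.14] sd [0.45 0.48 0.51] T [0.058 0.379 0.008] tcp [ 497.5 -347.4   84. ] [-2.933 -0.    -1.126] w 93.6 q [-0.91  0.39  1.91  1.08  0.64 -0.18]
```

View pics/w2.png

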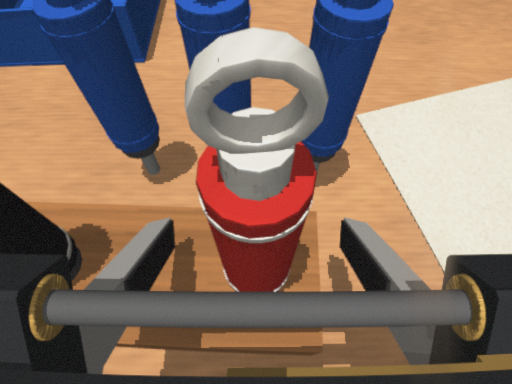

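```bash
python3 -m inch '[[[0,0,0,0,0,0,1],[0,0,0,0,0,0,1],[0,0,0,0,0,0,1],[0,0,0,0,0,0,1],[0,0,0,0,0,0,1],[0,0,0,0,0,0,1]]]' 25
python3 -m inch '[[[0,0,0,0,0,0,1],[0,0,0,0,0,0.2,1],[0,0,0,0,0,0.7,1],[0,0,0,0,0,1.3,1],[0,0,0,0,0,2.1,1],[0,0,0,0,0,2.9,1],[0,0,0,0,0,3.4,1],[0,0,0,0,0,3.6,1]]]'
python3 - <<'E'
from h import *
F=favg(8)
E
```

```text
t: 4.75
tool_pos: [497.5, -347.4, 84.0]
tool_rot: [2.933, -0.0, 1.126]
wrist_force: [-0.2, 0.1, 0.4]
gripper_width: 49.8
t: 5.55
tool_pos: [497.6, -347.6, 193.6]
tool_rot: [2.931, 0.001, 1.127]
wrist_force: [0.2, -0.1, -3.1]
gripper_width: 37.6
t 5.95 F [-0.16 -0.1  -2.66] sd [0.46 0.49 0.86] T [0.052 0.696 0.004] tcp [ 497.3 -347.2  191.1] [-2.932e+00  1.000e-03 -1.124e+00] w 37.3 q [-0.91  0.22  1.84  0.84  0.79  0.14]
```

```bash
python3 -m inch '[[[0,0,-0.1,-0.3,0,0,1],[0,0,-0.3,-0.9,0,0,1],[0,0,-0.5,-1.7,0.2,0.1,1],[0,0,-0.7,-2.6,0.6,0.2,1],[0,0,-0.9,-3.2,1.3,0.3,1],[0,0,-1,-3.5,2.2,0.35,1],[0,0,-1,-3.6,3.2,0.35,1],[0,0,-1,-3.6,4.3,0.35,1]]]'
python3 -m inch '[[[0,0,0,0,1.1,0,1],[0,0,0,0,2.2,0,1],[0,0,0,0,3.3,0,1],[0,0,0,0,4.4,0,1],[0,0,0,0,5.5,0,1],[0,0,0,0,6.6,0,1],[0,0,0,0,7.7,0,1],[0,0,0,0,8.7,0,1]]]'
python3 -m inch '[[[0,0,0,0.2,0.9,0,1],[0,0,0,0.5,1.7,0,1],[0,0,0,0.9,2.3,0,1],[0,0,0,1.3,2.7,0,1],[0,0,0,1.7,2.95,0,1],[0,0,0,2.0,3.1,0,1],[0,0,0,2.2,3.1,0,1],[0,0,0,2.2,3.1,0,1]]]'
python3 - <<'E'
from h import *
import pickle
F=favg(10); o=r.get_obs()
ms={}
for n in ['scene','side','wrist']:
    ms[n]=r.camera_model(n); snap(n,f'{n}3.png')
pickle.dump(ms,open('m3.pkl','wb'))
crop('scene3.png',(215,80,295,180),6,'c9.png')
crop('side3.png',(210,150,310,270),5,'c10.png')
E
```

```text
t: 6.75
tool_pos: [388.4, -217.6, 202.2]
tool_rot: [2.879, -0.204, 1.106]
wrist_force: [1.2, 0.2, -2.7]
gripper_width: 37.8
t: 7.55
tool_pos: [388.2, 13.3, 199.6]
tool_rot: [2.888, -0.203, 1.085]
wrist_force: [0.3, 0.1, -3.7]
gripper_width: 37.8
t: 8.35
tool_pos: [455.0, 105.0, 199.5]
tool_rot: [2.888, -0.203, 1.083]
wrist_force: [-0.9, 0.1, -3.3]
gripper_width: 37.6
t 8.85 F [-0.04 -0.17 -2.73] sd [0.45 0.49 0.33] T [ 0.146  0.673 -0.003] tcp [454.8 105.5 199.8] [ 2.888 -0.202  1.084] w 37.8 q [ 0.32 -0.18  2.21 -0.61  0.53  2.47]
```

View pics/wrist3.png

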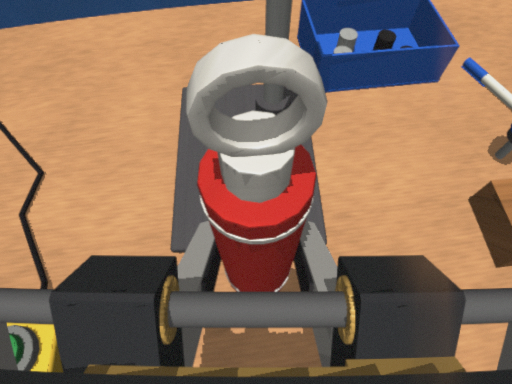

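View pics/c9.png

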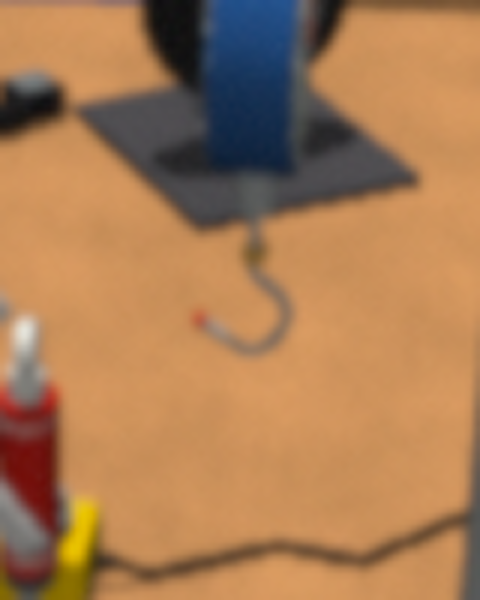

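View pics/c10.png

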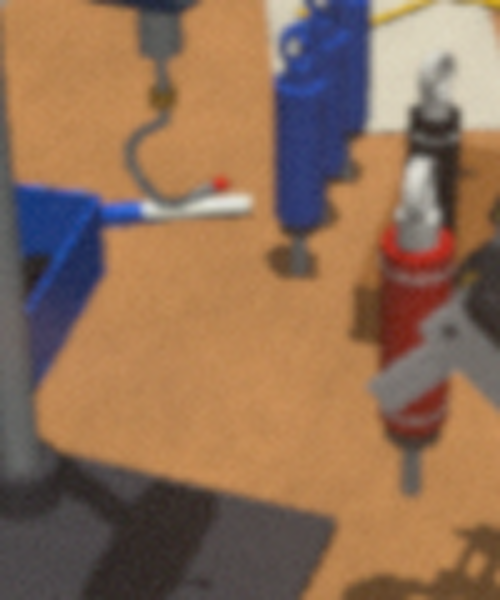

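```bash
cat > kin.py <<'E'
import numpy as np
from scipy.spatial.transform import Rotation as Ro
from scipy.optimize import least_squares
def fk(q,p):
    h,a1,L2,L3,e3,d=p; Z=lambda a:Ro.from_euler('z',a); Y=lambda a:Ro.from_euler('y',a)
    A=Z(q[0]); B=A*Y(q[1]); C=B*Y(q[2]); D=C*Z(q[3])*Y(q[4])
    P=np.array([0,0,h])+A.apply([a1,0,0])+B.apply([0,0,L2])+C.apply([e3,0,L3])+D.apply([0,0,d])
    return P,D*Z(q[5])
D=[([-0.067,0.3,1.522,0,1.321,-0.067],[549.7,0,204.9],[-2.221,-2.221,0.001]),
([-1.12,.01,2.01,.84,.95,.01],[384.3,-335.4,212.3],[-2.931,.003,-1.122]),
([-0.91,.39,1.91,1.08,.64,-.18],[497.5,-347.4,84],[-2.933,0,-1.126]),
([-0.91,.22,1.84,.84,.79,.14],[497.3,-347.2,191.1],[-2.932,.001,-1.124]),
([.32,-.18,2.21,-.61,.53,2.47],[454.8,105.5,199.8],[2.888,-.202,1.084])]
s=least_squares(lambda p:np.concatenate([fk(q,p)[0]-P for q,P,_ in D]),[300,0,400,400,0,250])
p=s.x
C=[(fk(q,p)[1].inv()*Ro.from_rotvec(v)) for q,P,v in D]
Cm=Ro.concatenate(C).mean()
def ik(P,R,q0):
    f=lambda q:np.r_[(fk(q,p)[0]-P)/200,(( fk(q,p)[1]*Cm).inv()*R).as_rotvec()]
    t=least_squares(f,q0); return t.x,np.abs(t.fun).max()
E
python3 - <<'E'
from kin import *
print(p.round(1),s.fun.round(1)); print([c.as_rotvec().round(2).tolist() for c in C])
R=Ro.from_rotvec(D[-1][2]); q=np.array(D[-1][0])
for dyaw in (0,5,10):
  for lean in (0,-4):   # extra lean
    R2=Ro.from_euler('z',np.radians(dyaw))*R
    ax=R2.apply([0,1,0]); R2=Ro.from_rotvec(ax*np.radians(lean))*R2
    for P in ([455,105,200],[504,136,203],[537,134,200],[579,130,185],[579,130,160],[579,130,120]):
        qq,e=ik(np.array(P),R2,q); print(dyaw,lean,P,qq.round(2),e.round(4), R2.apply([0,0,1]).round(2))
E
```

```text
[274.2 -39.8 459.6 487.4  75.5 318.1] [ -2.  -36.8  -4.   -9.2   2.8   5.9 -10.   -6.7  -2.5  -7.2  -9.1  -2.4
  19.4 -45.4   3.1]
[[-0.0, -0.0, 1.57], [0.0, -0.0, 1.56], [-0.0, 0.0, 1.58], [-0.01, -0.0, 1.57], [-0.0, -0.0, 1.57]]
0 0 [455, 105, 200] [ 0.49 -0.17  2.21 -0.73  0.62  2.71] 0.0 [ 0.65 -0.09 -0.75]
0 0 [504, 136, 203] [ 0.51 -0.04  2.09 -0.74  0.62  2.73] 0.0 [ 0.65 -0.09 -0.75]
0 0 [537, 134, 200] [ 0.46  0.02  2.03 -0.73  0.59  2.68] 0.0 [ 0.65 -0.09 -0.75]
0 0 [579, 130, 185] [ 0.4   0.12  1.96 -0.73  0.53  2.65] 0.0 [ 0.65 -0.09 -0.75]
0 0 [579, 130, 160] [ 0.4   0.17  1.98 -0.8   0.49  2.74] 0.0 [ 0.65 -0.09 -0.75]
0 0 [579, 130, 120] [ 0.4   0.24  2.   -0.95  0.43  2.9 ] 0.0 [ 0.65 -0.09 -0.75]
0 -4 [455, 105, 200] [ 0.46 -0.16  2.17 -0.58  0.66  2.55] 0.0 [ 0.6  -0.09 -0.8 ]
0 -4 [504, 136, 203] [ 0.48 -0.03  2.05 -0.6   0.67  2.58] 0.0 [ 0.6  -0.09 -0.8 ]
0 -4 [537, 134, 200] [ 0.43  0.03  1.99 -0.58  0.64  2.53] 0.0 [ 0.6  -0.09 -0.8 ]
0 -4 [579, 130, 185] [ 0.38  0.13  1.92 -0.57  0.59  2.49] 0.0 [ 0.6  -0.09 -0.8 ]
0 -4 [579, 130, 160] [ 0.38  0.17  1.93 -0.62
[... 1412 characters left out ...]
 2.24] 0.0 [ 0.66  0.02 -0.75]
10 0 [579, 130, 160] [ 0.32  0.14  2.01 -0.57  0.35  2.33] 0.0 [ 0.66  0.02 -0.75]
10 0 [579, 130, 120] [ 0.32  0.21  2.04 -0.76  0.27  2.53] 0.0 [ 0.66  0.02 -0.75]
10 -4 [455, 105, 200] [ 0.36 -0.2   2.2  -0.37  0.55  2.15] 0.0 [ 0.6   0.02 -0.8 ]
10 -4 [504, 136, 203] [ 0.39 -0.07  2.08 -0.41  0.55  2.21] 0.0 [ 0.6   0.02 -0.8 ]
10 -4 [537, 134, 200] [ 0.35  0.    2.02 -0.38  0.53  2.16] 0.0 [ 0.6   0.02 -0.8 ]
10 -4 [579, 130, 185] [ 0.31  0.11  1.94 -0.35  0.49  2.1 ] 0.0 [ 0.6   0.02 -0.8 ]
10 -4 [579, 130, 160] [ 0.31  0.15  1.96 -0.39  0.43  2.15] 0.0 [ 0.6   0.02 -0.8 ]
10 -4 [579, 130, 120] [ 0.31  0.21  1.99 -0.49  0.35  2.26] 0.0 [ 0.6   0.02 -0.8 ]
```

```bash
sed -i 's/h,a1,L2,L3,e3,d=p;/h,a1,L2,L3,e3,d,b=p;/; s/A.apply(\[a1,0,0\])/A.apply([a1,b,0])/; s/\[300,0,400,400,0,250\]/[300,0,400,400,0,250,37]/' kin.py
python3 - <<'E'
from kin import *
print(p.round(1),s.fun.round(1))
R=Ro.from_rotvec(D[-1][2]); q=np.array(D[-1][0])
for dyaw in (0,4,8):
  for lean in (0,-4):
    R2=Ro.from_euler('z',np.radians(dyaw))*R
    ax=R2.apply([0,1,0]); R2=Ro.from_rotvec(ax*np.radians(lean))*R2
    for P in ([455,105,200],[504,136,203],[537,134,200],[579,130,185],[579,130,160],[579,130,135]):
        qq,e=ik(np.array(P),R2,q); print(dyaw,lean,P,qq.round(2),e.round(4))
E
```

```text
[218.8   1.7 428.1 446.   41.6 271.3  36.1] [ 0.9 -0.8  0.4 -0.1  1.7  2.2  0.2 -1.2  0.7 -1.2  1.6 -4.1  1.2  0.9
  0.7]
0 0 [455, 105, 200] [ 0.32 -0.18  2.21 -0.61  0.53  2.47] 0.0
0 0 [504, 136, 203] [ 0.36 -0.04  2.08 -0.65  0.54  2.54] 0.0
0 0 [537, 134, 200] [ 0.32  0.03  2.02 -0.63  0.52  2.5 ] 0.0
0 0 [579, 130, 185] [ 0.28  0.14  1.94 -0.63  0.47  2.47] 0.0
0 0 [579, 130, 160] [ 0.28  0.18  1.97 -0.71  0.42  2.56] 0.0
0 0 [579, 130, 135] [ 0.28  0.22  1.98 -0.81  0.38  2.67] 0.0
0 -4 [455, 105, 200] [ 0.3  -0.17  2.17 -0.47  0.59  2.33] 0.0
0 -4 [504, 136, 203] [ 0.34 -0.03  2.04 -0.51  0.6   2.39] 0.0
0 -4 [537, 134, 200] [ 0.31  0.04  1.97 -0.49  0.58  2.35] 0.0
0 -4 [579, 130, 185] [ 0.27  0.15  1.9  -0.48  0.54  2.32] 0.0
0 -4 [579, 130, 160] [ 0.27  0.18  1.92 -0.53  0.49  2.38] 0.0
0 -4 [579, 130, 135] [ 0.27  0.22  1.94 -0.6   0.44  2.46] 0.0
4 0 [455, 105, 200] [ 0.28 -0.2   2.23 -0.5   0.48  2.29] 0.0
4 0 [504, 136, 203] [ 0.32 -0.06  2.1  -0.56  0.49  2.38] 0.0
4 0 [537, 134, 200] [ 0.29  0.02  2.03 -0.54  0.47  2.34] 0.0
4 0 [579, 130, 185] [ 0.26  0.13  1.96 -0.
[... 571 characters left out ...]
4  2.09] 0.0
8 0 [504, 136, 203] [ 0.29 -0.07  2.11 -0.45  0.45  2.2 ] 0.0
8 0 [537, 134, 200] [ 0.26  0.01  2.04 -0.42  0.43  2.16] 0.0
8 0 [579, 130, 185] [ 0.23  0.12  1.97 -0.4   0.38  2.12] 0.0
8 0 [579, 130, 160] [ 0.23  0.16  1.99 -0.47  0.33  2.2 ] 0.0
8 0 [579, 130, 135] [ 0.23  0.2   2.01 -0.58  0.27  2.3 ] 0.0
8 -4 [455, 105, 200] [ 0.23 -0.2   2.19 -0.27  0.53  1.99] 0.0
8 -4 [504, 136, 203] [ 0.28 -0.05  2.06 -0.33  0.53  2.09] 0.0
8 -4 [537, 134, 200] [ 0.25  0.02  2.   -0.31  0.51  2.05] 0.0
8 -4 [579, 130, 185] [ 0.22  0.13  1.92 -0.29  0.47  2.  ] 0.0
8 -4 [579, 130, 160] [ 0.22  0.17  1.94 -0.33  0.42  2.05] 0.0
8 -4 [579, 130, 135] [ 0.22  0.21  1.97 -0.38  0.36  2.1 ] 0.0
```

```bash
python3 - <<'E'
from h import *
import pickle
M=pickle.load(open('m3.pkl','rb'))
print('eye',tri([('scene',(215+27/6,80+341/6)),('side',(210+421/5,150+186/5))]))
print('rodtip',tri([('scene',(215+25/6,80+592/6)),('side',(210+411/5,150+494/5))]))
E=np.array([455-12.5,105.5+1.75,199.8+121.5]); O=E-[0,0,155]
print(E,proj('side',[E,O-[0,0,42]]),proj('scene',[E,O-[0,0,42]]))
import sys
from ov import ring,eye
im=cv2.imread('pics/wrist3.png'); 
for a in (-.09,): 
  for P in [ring(O[0],O[1],O[2]+125,19)]+[eye(*E,a,rr,o) for rr in (16,11) for o in (-5,5)]:
    cv2.polylines(im,[proj(None,P,M['wrist']).round().astype(np.int32)],True,(0,255,0),1)
cv2.imwrite('pics/ov3.png',cv2.resize(im[20:250,160:360],None,fx=2.5,fy=2.5))
E
```

```text
eye (array([442.4, 107.1, 321.2]), array([-0.3,  0. , -0.2, -0. ]))
rodtip (array([436.6, 126.9, 137.9]), array([ 0.1, -0. ,  0.1,  0. ]))
[442.5  107.25 321.3 ] [[293.96319373 187.17683952]
 [291.34090219 247.5421815 ]] [[219.26765583 136.8111467 ]
 [220.51105117 185.04618057]]
```

View pics/ov3.png

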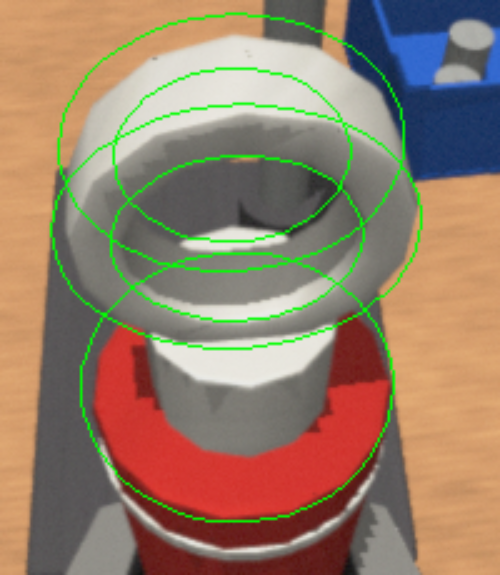

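```bash
python3 -m inch '[[[0,0,0.1,0.2,0.3,0.11,1],[0,0,0.2,0.5,0.6,0.11,1],[0,0,0.35,0.9,0.9,0.11,1],[0,0,0.5,1.3,1.0,0.11,1],[0,0,0.5,1.7,1.0,0.11,1],[0,0,0.5,1.95,1.0,0.11,1],[0,0,0.5,2.07,1.0,0.11,1],[0,0,0.5,2.07,1.0,0.11,1]]]'
python3 - <<'E'
from h import *
import pickle
F=favg(12)
ms={}
for n in ['scene','side','wrist']:
    ms[n]=r.camera_model(n); snap(n,f'{n}4.png')
pickle.dump(ms,open('m4.pkl','wb'))
crop('scene4.png',(215,100,285,160),8,'c11.png')
crop('side4.png',(220,150,300,220),8,'c12.png')
E
```

```text
t: 9.8
tool_pos: [517.2, 135.4, 202.8]
tool_rot: [2.916, -0.103, 1.094]
wrist_force: [0.3, -0.0, -2.7]
gripper_width: 37.4
t 10.4 F [-0.04  0.04 -2.68] sd [0.39 0.49 0.49] T [ 0.091  0.712 -0.015] tcp [516.9 135.5 203.1] [ 2.916 -0.102  1.094] w 37.6 q [ 0.31 -0.03  2.07 -0.56  0.49  2.37]
```

View pics/wrist4.png

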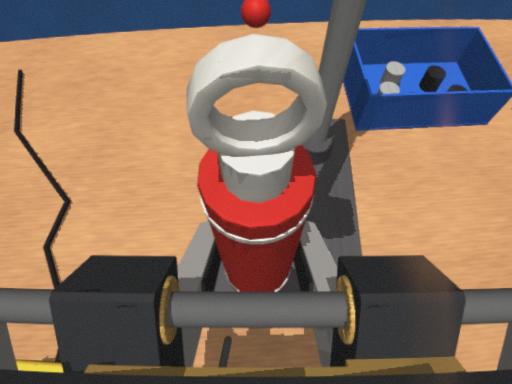

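View pics/c11.png

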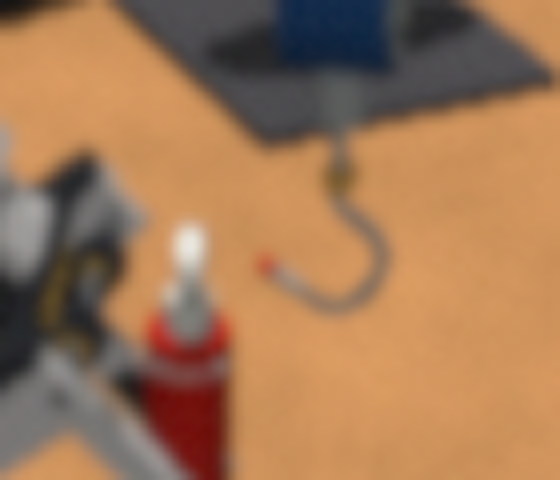

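View pics/c12.png

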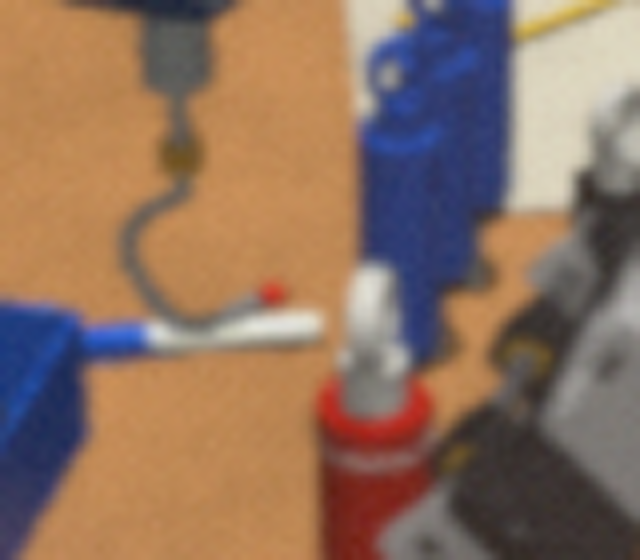

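```bash
python3 - <<'E'
from h import *
import pickle
from ov import eye,ring
M=pickle.load(open('m4.pkl','rb'))
print(proj(None,[537,133.5,324.5],M['wrist']))
for z in(322,324.6):
  E=np.array([504.4,136.4,z])
  for cam,box,k,f in(('scene',(215,100,285,160),8,'c11.png'),('side',(220,150,300,220),8,'c12.png')):
    im=cv2.imread('pics/'+f)
    for P in [ring(E[0],E[1],z-30,19)]+[eye(*E,0.03,rr,o) for rr in (16,11) for o in (-5,5)]:
      q=(proj(cam,P)-[box[0],box[1]]+.5)*k
      cv2.polylines(im,[q.astype(np.int32)],True,(0,255,0),1)
    q=(proj(cam,[[537,133.5,324.5],[566.2,130.8,307]])-[box[0],box[1]]+.5)*k
    for a in q: cv2.circle(im,tuple(a.astype(int)),4,(255,0,0),1)
    cv2.imwrite(f'pics/o_{cam}{int(z)}.png',im)
A=[cv2.resize(cv2.imread(f'pics/o_{c}{z}.png')[h:h+250,w:w+350],None,fx=1.1,fy=1.1) for c,h,w in(('scene',150,50),('side',200,140)) for z in(322,324)]
cv2.imwrite('pics/o4.png',np.vstack([np.hstack(A[:2]),np.hstack(A[2:])]))
E
```

```text
[[256.269888    12.31663588]]
```

View pics/o4.png

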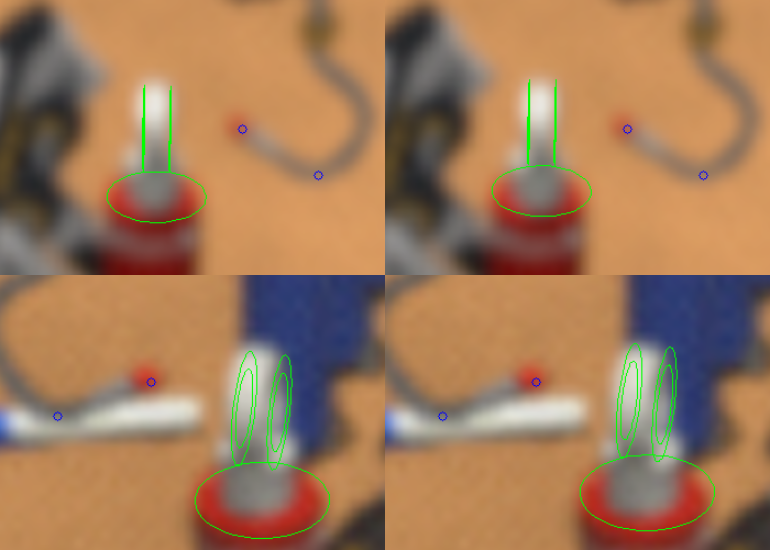

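```bash
python3 -m inch '[[[0,0,0,0.15,-0.01,0.02,1],[0,0,0,0.35,-0.03,0.03,1],[0,0,0,0.6,-0.05,0.03,1],[0,0,0,0.85,-0.07,0.03,1],[0,0,0,1.08,-0.1,0.03,1],[0,0,0,1.26,-0.11,-0.07,1],[0,0,0,1.39,-0.13,-0.17,1],[0,0,0,1.39,-0.13,-0.17,1]]]'
python3 - <<'E'
from h import *
import pickle
F=favg(4)
for n in ['scene','side','wrist']:
    snap(n,f'{n}5.png')
crop('scene5.png',(225,100,295,150),6,'c13.png')
crop('side5.png',(220,150,300,220),6,'c14.png')
A=cv2.imread('pics/c13.png');B=cv2.imread('pics/c14.png')
W=cv2.resize(cv2.imread('pics/wrist5.png')[0:220,150:370],None,fx=1.6,fy=1.6)
c=np.zeros((420,800,3),np.uint8);c[:300,:420]=A;cv2.imwrite('pics/c15.png',np.hstack([A[:300,:300],B[:300,100:420]])) ;cv2.imwrite('pics/w5.png',W)
E
```

```text
t: 11.35
tool_pos: [558.8, 131.4, 197.1]
tool_rot: [2.916, -0.102, 1.093]
wrist_force: [-0.1, -0.5, -2.3]
gripper_width: 37.7
t 11.55 F [-0.5  -0.34 -2.48] sd [0.37 0.48 0.37] T [0.11  0.7   0.007] tcp [558.5 131.7 198. ] [ 2.916 -0.102  1.094] w 37.7 q [ 0.27  0.06  1.99 -0.53  0.46  2.31]
```

View pics/c15.png

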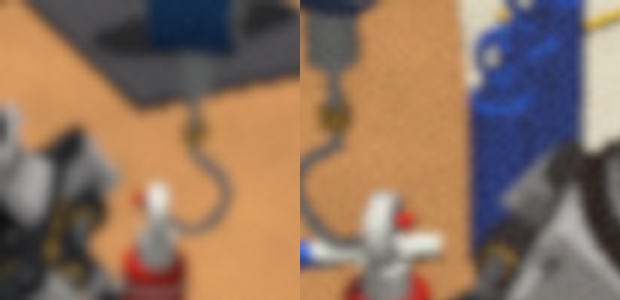

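View pics/w5.png

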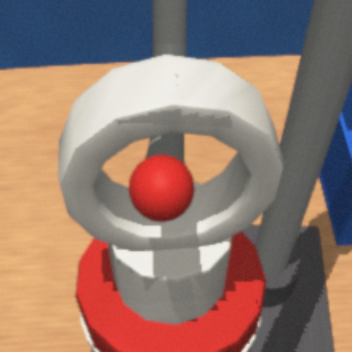

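```bash
python3 -m inch '[[[0,0,0,0.1,-0.01,-0.07,1],[0,0,0,0.2,-0.02,-0.14,1],[0,0,0,0.3,-0.03,-0.21,1],[0,0,0,0.4,-0.04,-0.28,1],[0,0,0,0.5,-0.05,-0.33,1],[0,0,0,0.6,-0.06,-0.38,1],[0,0,0,0.6,-0.06,-0.38,1]]]'
python3 - <<'E'
from h import *
F=favg(16)
for n in ['scene','side','wrist']:
    snap(n,f'{n}6.png')
crop('scene6.png',(225,90,295,150),6,'c13.png')
crop('side6.png',(200,140,290,220),6,'c14.png')
A=cv2.imread('pics/c13.png');B=cv2.imread('pics/c14.png')
W=cv2.resize(cv2.imread('pics/wrist6.png')[0:220,150:370],None,fx=1.6,fy=1.6)
cv2.imwrite('pics/c16.png',np.hstack([A[:350,:300],B[:350,100:420]])) ;cv2.imwrite('pics/w6.png',W)
E
```

```text
t: 12.4
tool_pos: [576.9, 129.7, 186.2]
tool_rot: [2.916, -0.102, 1.094]
wrist_force: [0.7, -0.1, -3.4]
gripper_width: 37.7
t 13.2 F [ 0.24 -0.05 -2.79] sd [0.52 0.44 0.6 ] T [0.121 0.7   0.002] tcp [576.6 129.8 186.5] [ 2.916 -0.102  1.094] w 37.6 q [ 0.26  0.12  1.96 -0.53  0.43  2.31]
```

View pics/c16.png

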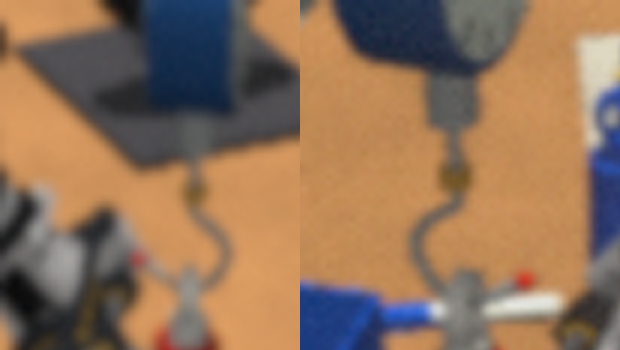

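View pics/w6.png

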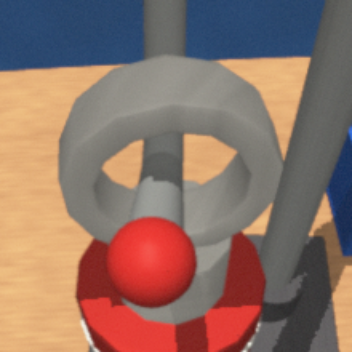

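```bash
python3 -m inch '[[[0,0,0,0,0,-0.05,1],[0,0,0,0,0,-0.1,1],[0,0,0,0,0,-0.15,1],[0,0,0,0,0,-0.2,1],[0,0,0,0,0,-0.25,1],[0,0,0,0,0,-0.3,1],[0,0,0,0,0,-0.35,1],[0,0,0,0,0,-0.4,1]]]'
python3 -m inch '[[[0,0,0,0,0,-0.05,1],[0,0,0,0,0,-0.1,1],[0,0,0,0,0,-0.15,1],[0,0,0,0,0,-0.2,1],[0,0,0,0,0,-0.25,1],[0,0,0,0,0,-0.3,1],[0,0,0,0,0,-0.35,1],[0,0,0,0,0,-0.4,1]]]'
python3 - <<'E'
from h import *
F=favg(20)
for n in ['scene','side','wrist']:
    snap(n,f'{n}7.png')
crop('scene7.png',(225,90,295,150),6,'c13.png')
crop('side7.png',(200,140,290,220),6,'c14.png')
A=cv2.imread('pics/c13.png');B=cv2.imread('pics/c14.png')
W=cv2.resize(cv2.imread('pics/wrist7.png')[0:220,150:370],None,fx=1.6,fy=1.6)
cv2.imwrite('pics/c17.png',np.hstack([A[:350,:300],B[:350,100:420]])) ;cv2.imwrite('pics/w7.png',W)
E
```

```text
t: 14.15
tool_pos: [576.7, 129.8, 174.5]
tool_rot: [2.916, -0.102, 1.094]
wrist_force: [-0.1, -0.0, -1.5]
gripper_width: 37.7
t: 14.95
tool_pos: [576.7, 129.8, 162.5]
tool_rot: [2.916, -0.102, 1.094]
wrist_force: [-0.2, -0.0, -2.1]
gripper_width: 37.4
t 15.95 F [ 0.07  0.07 -1.28] sd [0.57 0.4  0.48] T [0.094 0.482 0.001] tcp [576.6 129.8 162.5] [ 2.916 -0.102  1.094] w 37.7 q [ 0.26  0.16  1.98 -0.61  0.38  2.4 ]
```

View pics/c17.png

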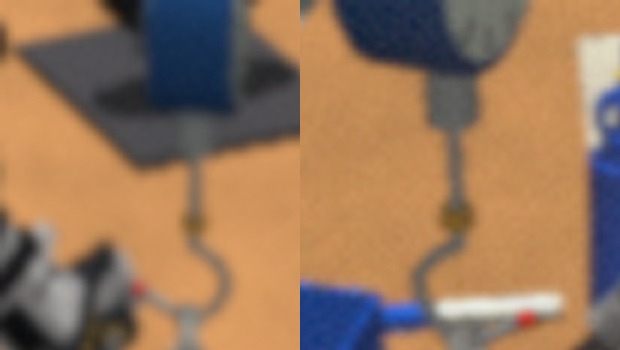

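View pics/w7.png

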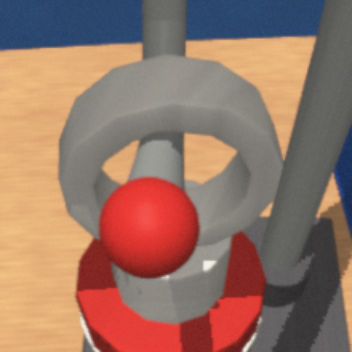

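```bash
python3 -m inch '[[[0,0,0,0,0,-0.05,1],[0,0,0,0,0,-0.1,1],[0,0,0,0,0,-0.15,1],[0,0,0,0,0,-0.2,1],[0,0,0,0,0,-0.25,1],[0,0,0,0,0,-0.3,1],[0,0,0,0,0,-0.34,1],[0,0,0,0,0,-0.36,1]]]'
python3 - <<'E'
from h import *
F=favg(40)
E
```

```text
t: 16.9
tool_pos: [576.7, 129.8, 151.6]
tool_rot: [2.916, -0.102, 1.094]
wrist_force: [0.4, 0.3, -0.3]
gripper_width: 37.6
t 18.9 F [0.04 0.06 0.08] sd [0.54 0.48 0.56] T [0.088 0.36  0.015] tcp [576.7 129.8 151.7] [ 2.916 -0.102  1.094] w 37.8 q [ 0.26  0.17  1.99 -0.65  0.36  2.44]
```

```bash
python3 - <<'E'
from h import *
F=favg(10); 
snap('side','side8.png'); crop('side8.png',(200,120,290,230),6,'c18.png')
E
python3 -m inch '[[[0,0,0,0,0,0,1],[0,0,0,0,0,0,1],[0,0,0,0,0,0,1]]]' 6
python3 -m inch '[[[0,0,0,0,0,0,0.19],[0,0,0,0,0,0,0.17],[0,0,0,0,0,0,0.15],[0,0,0,0,0,0,0.13],[0,0,0,0,0,0,0.1],[0,0,0,0,0,0,0.05],[0,0,0,0,0,0,0],[0,0,0,0,0,0,0]]]'
python3 - <<'E'
from h import *
for i in range(6):
    snap('side',f'rel{i}.png')
o=r.get_obs();print(o['t'],o['gripper_width'],o['wrist_force'],o['wrist_torque'])
A=[cv2.resize(cv2.imread(f'pics/{f}.png')[130:230,205:285],None,fx=3.2,fy=3.2,interpolation=cv2.INTER_CUBIC) for f in('side8','rel0','rel5')]
cv2.imwrite('pics/rel.png',np.hstack(A))
E
```

```text
t 19.4 F [ 0.2   0.17 -0.31] sd [0.44 0.45 0.37] T [0.087 0.357 0.014] tcp [576.6 129.8 151.7] [ 2.916 -0.102  1.094] w 37.5 q [ 0.26  0.17  1.99 -0.65  0.36  2.44]
t: 19.75
tool_pos: [576.7, 129.8, 151.7]
tool_rot: [2.916, -0.102, 1.094]
wrist_force: [-0.6, 0.3, 0.2]
gripper_width: 37.7
t: 20.55
tool_pos: [576.7, 129.8, 151.7]
tool_rot: [2.916, -0.102, 1.094]
wrist_force: [0.7, -0.2, -0.3]
gripper_width: 47.1
20.85 47.207598228506995 [-0.35018592  0.43677863 -0.11213216] [ 0.11211848  0.3275297  -0.005857  ]
```

View pics/rel.png

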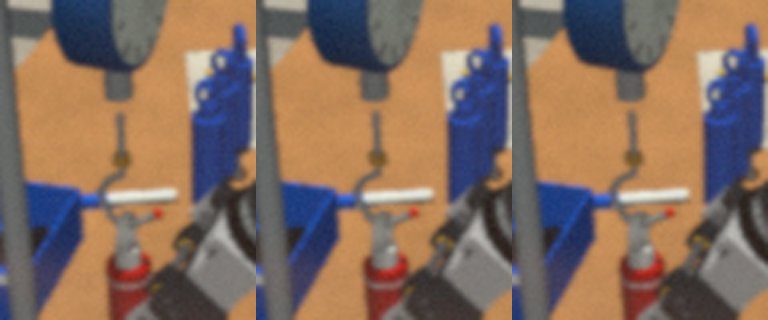

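```bash
python3 -m inch '[[[0,0,0,0,0,0,-0.4],[0,0,0,0,0,0,-0.7],[0,0,0,0,0,0,-1],[0,0,0,0,0,0,-1],[0,0,0,0,0,0,-1],[0,0,0,0,0,0,-1]]]'
python3 - <<'E'
from h import *
snap('wrist','w9.png'); favg(12)
E
```

```text
t: 21.45
tool_pos: [576.7, 129.8, 151.7]
tool_rot: [2.916, -0.102, 1.094]
wrist_force: [0.5, 0.1, 0.1]
gripper_width: 91.2
t 22.1 F [ 0.18 -0.1   0.22] sd [0.33 0.36 0.36] T [0.08  0.357 0.006] tcp [576.6 129.8 151.7] [ 2.916 -0.102  1.094] w 94.1 q [ 0.26  0.17  1.99 -0.65  0.36  2.44]
```

View pics/w9.png

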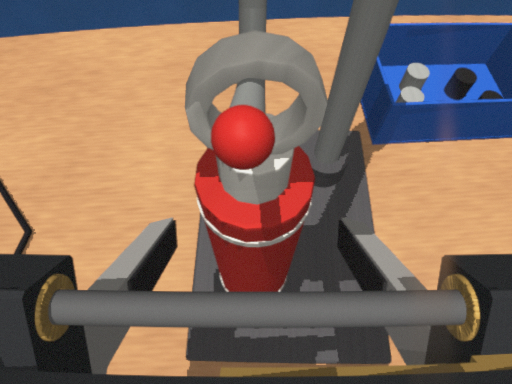

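```bash
python3 -m inch '[[[0,0,0,-0.3,0.02,0,-1],[0,0,0,-0.8,0.05,0,-1],[0,0,0,-1.4,0.1,0,-1],[0,0,0,-2,0.14,0,-1],[0,0,0,-2.7,0.19,0,-1],[0,0,0,-3.4,0.24,0,-1],[0,0,0,-4.1,0.28,0,-1],[0,0,0,-4.6,0.3,0.2,-1]]]'
python3 - <<'E'
from h import *
o=r.get_obs();print(o['t'],o['tool_pos'].round(1),o['qpos'].round(2))
snap('side','side9.png');snap('scene','scene9.png');snap('wrist','w10.png')
crop('scene9.png',(190,90,290,250),3.5,'s9.png')
crop('side9.png',(200,120,320,370),2.4,'d9.png')
E
```

```text
t: 22.9
tool_pos: [438.4, 132.3, 162.9]
tool_rot: [2.928, -0.092, 1.081]
wrist_force: [0.3, -0.7, 0.4]
gripper_width: 93.9
22.9 [438.4 132.3 162.9] [ 0.37 -0.14  2.27 -0.69  0.44  2.55]
```

View pics/s9.png

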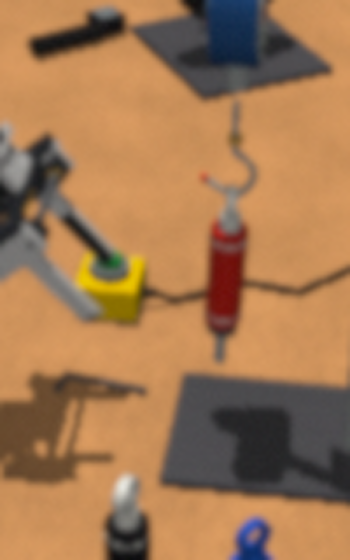

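View pics/d9.png

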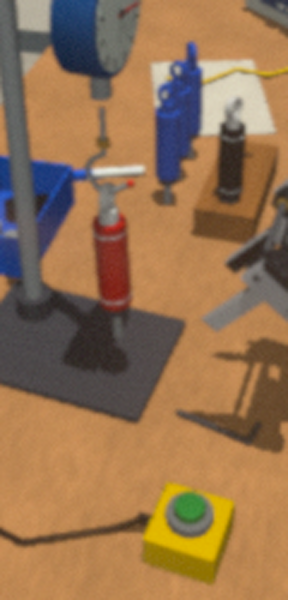

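View pics/w10.png

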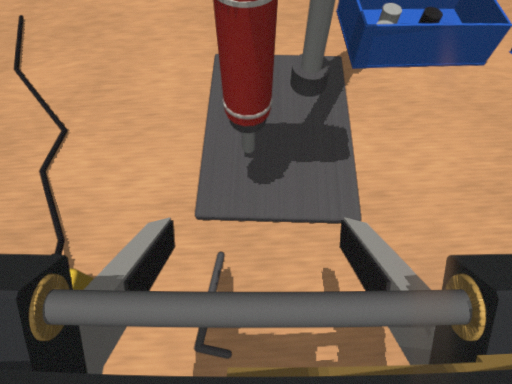

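```bash
python3 -m inch '[[[0.07,1,0,0,0,0.3,0],[0.14,2,0,0,0,0.6,0.5],[0.21,3,0,0,0,1,1],[0.28,4,0,0,0,1.5,1],[0.35,5,0,0,0,1.8,1],[0.37,5.25,0,0,0,1.8,1],[0.37,5.25,0,0,0,1.8,1]]]'
python3 - <<'E'
from h import *
o=r.get_obs();print(o['tool_pos'].round(1),o['qpos'].round(3),o['tool_rot'].round(3))
snap('side','side10.png');snap('scene','scene10.png');m=r.camera_model('wrist');snap('wrist','w11.png')
crop('scene10.png',(200,140,250,190),8,'k1.png')
crop('side10.png',(250,305,310,365),8,'k2.png')
A=cv2.imread('pics/k1.png');B=cv2.imread('pics/k2.png');cv2.imwrite('pics/k.png',np.hstack([A[:390],B[:390]][:1]+[B[:390,:390]]))
E
```

```text
t: 23.75
tool_pos: [441.5, 132.0, 216.4]
tool_rot: [-3.132, 0.107, 0.044]
wrist_force: [0.2, -0.6, -0.1]
gripper_width: 41.7
[441.5 132.  216.4] [0.203 0.105 1.729 0.015 1.333 1.838] [-3.132  0.107  0.044]
```

View pics/k.png

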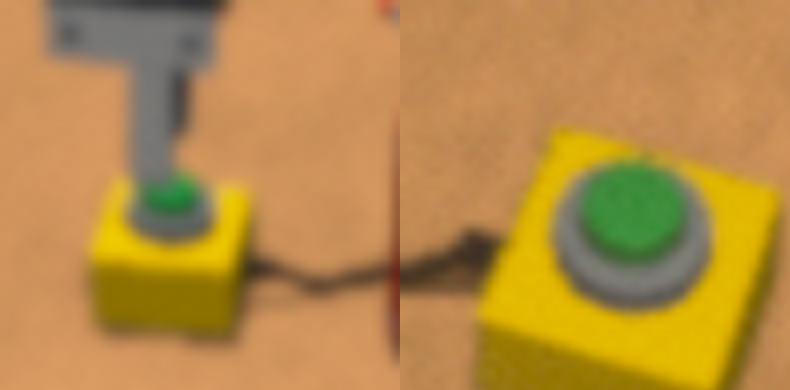

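View pics/w11.png

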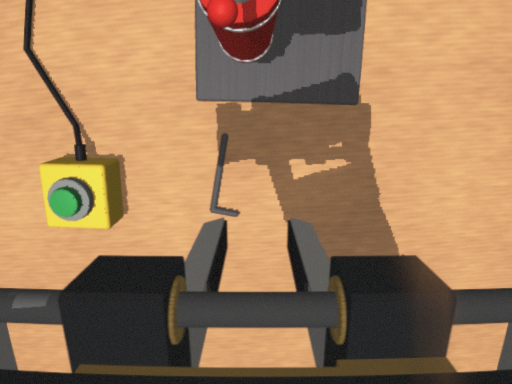

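```bash
python3 - <<'E'
from h import *
m=r.camera_model('wrist')
S=[('scene',(221.4,164.2)),('side',(279.4,330.6)),(m,(64,203))]
for z in (None,67):
  print(z,tri(S,z=z),[tri([s],z=67)[0] for s in S])
from kin import *
R=Ro.from_rotvec([-3.132,.107,.044])
for dy in (0,90):
  for P in ([425,332,130],[425,332,62]): print(ik(np.array(P),R,[.2,.1,1.73,0,1.33,1.84]))
E
```

```text
None (array([423.9, 336.3,  63.7]), array([-0.2, -0.8, -0. ,  0.2,  0.2, -0.1])) [array([425.9, 325.3]), array([423.5, 338.3]), array([424.7, 334.4])]
67 (array([424.5, 334.8]), array([-0.1, -1.3, -0.1, -1.3, -0.3,  0.2])) [array([425.9, 325.3]), array([423.5, 338.3]), array([424.7, 334.4])]
(array([0.58329463, 0.35768203, 1.6300806 , 0.02763169, 1.17203223,
       2.21307769]), np.float64(6.745167979715916e-10))
(array([0.58329463, 0.44631635, 1.68353558, 0.02970287, 1.03000103,
       2.20851395]), np.float64(8.526512829121202e-16))
(array([0.58329463, 0.35768203, 1.6300806 , 0.02763169, 1.17203223,
       2.21307769]), np.float64(6.745167979715916e-10))
(array([0.58329463, 0.44631635, 1.68353558, 0.02970287, 1.03000103,
       2.20851395]), np.float64(8.526512829121202e-16))
```

```bash
python3 -m inch '[[[0,0,0,0,0.8,0,1],[0,0,0,-0.1,1.9,-0.2,1],[0,0,0,-0.2,3.1,-0.6,1],[0,0,0,-0.4,4.3,-1.2,1],[0,0,0,-0.5,5.4,-2,1],[0,0,0,-0.57,6.2,-2.8,1],[0,0,0,-0.57,6.77,-3.5,1],[0,0,0,-0.57,6.77,-3.8,1]]]'
python3 - <<'E'
from h import *
o=r.get_obs();print(o['t'],o['tool_pos'].round(1),o['gripper_width'],o['wrist_force'])
snap('side','side12.png');snap('scene','scene12.png');favg(6)
crop('scene12.png',(195,120,255,190),6,'k1.png')
crop('side12.png',(245,280,315,370),6,'k2.png')
A=cv2.imread('pics/k1.png');B=cv2.imread('pics/k2.png');cv2.imwrite('pics/k12.png',np.hstack([A[:420],B[120:540]]))
E
```

```text
t: 24.7
tool_pos: [421.7, 336.8, 101.6]
tool_rot: [-3.132, 0.1, 0.042]
wrist_force: [0.4, -0.5, 1.6]
gripper_width: 0.4
24.7 [421.7 336.8 101.6] 0.43145524153574133 [ 0.35187617 -0.51650892  1.56449207]
t 25.1 F [ 0.09 -0.06 -0.02] sd [0.57 0.55 0.71] T [0.037 0.079 0.019] tcp [423.5 335.5 104.4] [-3.13   0.105  0.039] w 0.6 q [0.59 0.39 1.65 0.02 1.12 2.22]
```

View pics/k12.png

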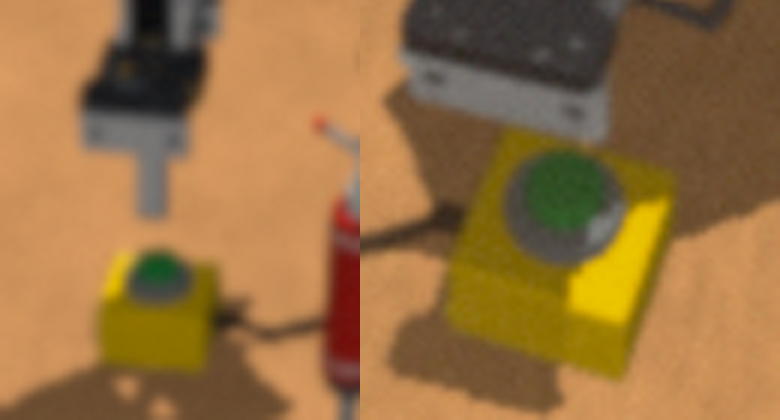

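View pics/side12.png

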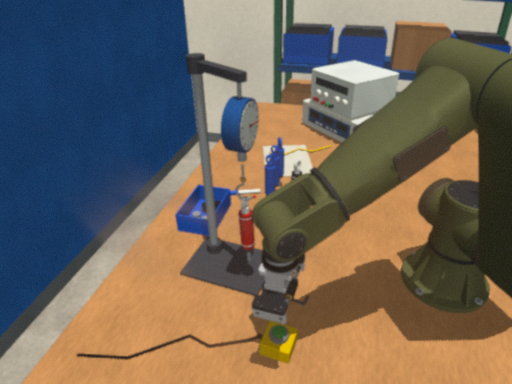

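```bash
python3 -m inch '[[[0,0,0,0.03,0,-0.3,1],[0,0,0,0.03,0,-0.65,1],[0,0,0,0.03,0,-0.95,1],[0,0,0,0.03,0,-1.1,1],[0,0,0,0.03,0,-1.2,1],[0,0,0,0.03,0,-1.25,1],[0,0,0,0.03,0,-1.25,1]]]'
python3 -c "
from h import *
favg(3)"
```

```text
t: 25.8
tool_pos: [423.9, 335.8, 66.0]
tool_rot: [-3.131, 0.104, 0.041]
wrist_force: [-1.8, -0.9, 1.7]
gripper_width: 0.2
t 25.95 F [-1.02 -1.1   1.95] sd [0.63 0.21 0.37] T [-0.11   0.321 -0.014] tcp [424.  335.8  66.2] [-3.131  0.104  0.041] w 0.7 q [0.59 0.44 1.67 0.03 1.04 2.21]
```

Contact at z≈66 with 2 N. I'll press on in small steps.

```bash
python3 -m inch '[[[0,0,0,0,0,-0.05,1],[0,0,0,0,0,-0.1,1],[0,0,0,0,0,-0.13,1],[0,0,0,0,0,-0.13,1]]]'
python3 -m inch '[[[0,0,0,0,0,-0.04,1],[0,0,0,0,0,-0.07,1],[0,0,0,0,0,-0.07,1]]]'
python3 -c "
from h import *
favg(3)"
```

```text
t: 26.35
tool_pos: [424.1, 335.9, 62.1]
tool_rot: [-3.131, 0.104, 0.041]
wrist_force: [-0.5, -0.0, 3.8]
gripper_width: 0.3
t: 26.65
tool_pos: [424.2, 335.9, 61.0]
tool_rot: [-3.13, 0.104, 0.04]
wrist_force: [-4.7, -3.0, 16.1]
gripper_width: 0.6
t 26.8 F [-4.83 -3.22 17.23] sd [0.34 0.51 0.56] T [-0.621  1.047  0.035] tcp [424.2 335.9  61. ] [-3.13   0.104  0.04 ] w 0.7 q [0.59 0.45 1.68 0.03 1.03 2.21]
```

```bash
python3 -m inch '[[[0,0,0,0,0,0.1,1],[0,0,0,0,0,0.3,1],[0,0,0,0,0,0.6,1],[0,0,0,0,0,1.2,1],[0,0,0,0,0,2.2,1],[0,0,0,-0.4,0.3,3.2,1],[0,0,0,-1.2,0.6,3.8,1],[0,0,0,-1.2,0.6,3.8,1]]]'
python3 - <<'E'
from h import *
favg(8)
snap('side','side13.png');snap('scene','scene13.png')
crop('scene13.png',(190,80,320,330),2.3,'z1.png');crop('side13.png',(180,80,320,370),2.0,'z2.png')
A=cv2.imread('pics/z1.png');B=cv2.imread('pics/z2.png');print(A.shape,B.shape);cv2.imwrite('pics/z.png',np.hstack([A[:575],B[:575]]))
E
```

```text
t: 27.6
tool_pos: [387.0, 355.0, 176.7]
tool_rot: [-3.128, 0.101, 0.037]
wrist_force: [-1.6, 0.1, 0.8]
gripper_width: 0.3
t 28.0 F [ 0.   -0.06 -0.39] sd [0.57 0.63 0.48] T [0.055 0.074 0.   ] tcp [388.1 353.4 173.2] [-3.132  0.105  0.043] w 0.2 q [0.66 0.28 1.62 0.02 1.25 2.29]
(575, 299, 3) (580, 280, 3)
```

View pics/z.png

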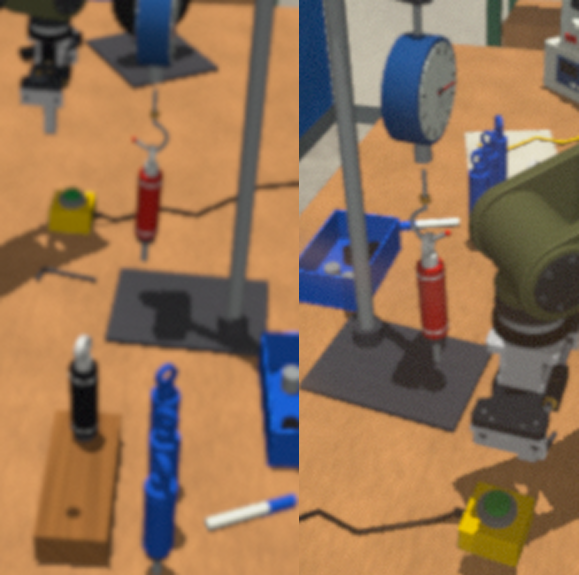

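```bash
python3 -c "
from cell import r
print(r.sign_off(), r.get_obs()['t'])"
```

```text
the job is handed in; nothing more can be done
the job is handed in; nothing more can be done
```

I lifted the red damper out of the rack, hung it by its eye on the scale hook, and logged the weight. The job was handed in at about 28 s.

- **Weighing:** The wrist sensor read about 2.7–2.8 N for the damper in the air, roughly 0.28 kg. I lowered it in 15 mm/s steps until the wrist force and moment were back at their unloaded values. The last short set of readings before letting go averaged −0.3 N, against +0.1 N over the longer set just before, which is about the sensor noise. Pictures before and after letting go show no visible movement of the hook.
- **Log key:** With the scale at rest I pressed the key. It took about 4 N near the bottom of its travel and 17 N against the stop. I then backed off.
- **Last pictures:** The damper hangs free on the hook and the dial needle is turned. The black damper, hex key and marker look undisturbed, and the arm is clear of everything. The key looks up, but I judged that from the picture only.
- **Joint limit:** While backing away from the hook, the last joint came to its range limit (it read 2.55, rounded). The controller held it there and I moved off straight away. I did not check whether the exact value was inside the limit.

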